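# Sort the hardware taken off a painted cupboard

### The job

Sort the loose cupboard hardware on the bench: stand the two large door knobs upright on the floor of the round dish, stand the small drawer knob upright on the floor of the square wooden box, and lay the two folded hinges in the oblong metal tray, flat on its floor, lengthways along it and not one on top of the other. Do not shift the pencil or the little jar, and finish with everything let go and at rest.

Things in the scene. Friction and masses are not known exactly. Their poses are not given: they have to be found in the camera images.
- knob_a: Large door knob of turned wood painted pale green, a mushroom shape 38 mm tall standing on its flat foot: foot 30 mm across, waist 24 mm across at a height of 10 mm, widest 42 mm across (a straight band from 19 to 30 mm height, where it is gripped), rounded top. About 50 g. Origin: centre of the foot's underside; z up through the knob. The two large knobs are alike.
- knob_b: Large door knob of turned wood painted pale green, a mushroom shape 38 mm tall standing on its flat foot: foot 30 mm across, waist 24 mm across at a height of 10 mm, widest 42 mm across (a straight band from 19 to 30 mm height, where it is gripped), rounded top. About 50 g. Origin: centre of the foot's underside; z up through the knob. The two large knobs are alike.
- small_knob: Small drawer knob, same wood and pale green paint as the large ones: 26 mm tall, foot 22 mm across, waist 17.6 mm across at a height of 10 mm, widest 28 mm across (a straight band from 12 to 21 mm height, where it is gripped), standing on its foot. About 25 g. Origin: centre of the foot's underside; z up.
- hinge_a: Coppery metal cupboard hinge, folded shut, lying flat: 64 mm long (its x), 28 mm wide (its y), leaves 8 mm thick with a 9 mm round knuckle along the +y edge. Solid, does not unfold. About 60 g. Origin: centre of the outline, on the underside; z up. Gripped across its width. The two hinges are alike.
- hinge_b: Coppery metal cupboard hinge, folded shut, lying flat: 64 mm long (its x), 28 mm wide (its y), leaves 8 mm thick with a 9 mm round knuckle along the +y edge. Solid, does not unfold. About 60 g. Origin: centre of the outline, on the underside; z up. Gripped across its width. The two hinges are alike.
- dish: Round white ceramic dish, fixed to the bench: 156 mm outside diameter, 148 mm inside, rim 18 mm above the bench, flat inner floor 5 mm above the bench. Origin: centre of its underside, on the bench.
- tray: Oblong aluminium tray, fixed to the bench: 190 mm long (its x) by 110 mm wide (its y) outside, walls 5 mm thick, rim 18 mm above the bench, flat inner floor 5 mm above the bench. Origin: centre of its underside, on the bench.
- box: Square shallow box of pale wood, fixed to the bench: 100 mm by 100 mm outside, walls 5 mm thick along its x and y, rim 22 mm above the bench, flat inner floor 5 mm above the bench. Origin: centre of its underside, on the bench.
- pencil: Flat dark red carpenter's pencil lying loose among the hardware: 90 mm long (its x, plus an 8 mm point), 12 mm wide, 7 mm thick. Origin: centre of its underside. To be left where it is.
- jar: Little amber glass jar with a black cap, standing loose among the hardware: 33 mm across, 32 mm tall. Origin: centre of its underside. To be left where it is.
Not all that is in view belongs to the job. What is shaped like the hinge_b but blue or turquoise is not meant.

How it is judged:
By the outcome, as a careful person would: the job done as asked, in the order asked, and still so for the second after the job is handed in, with the robot touching nothing.
It also fails if it takes over 102 s, if anything falls off the work surface, if the arm or the gripper's body presses on something with over 40 N, if the wrist force passes 120 N, or if a joint passes its speed limit or range.

### The arm

A 6-joint arm with a two-finger parallel gripper is mounted at the origin on the work surface. World frame = base frame: x ahead of the robot, y to its left, z up, the work surface at z = 0. Lengths are in m, angles in rad, forces in N, time in s.
With the tool pointing down it reaches from about 0.3 to 0.825 m from the base axis. Payload 5.4 kg.
Tool frame: the origin (TCP) lies at the very end of the fingers, on their centre line; the grasp point (between the pads) lies 19 mm behind it; z points along the fingers, y is the line along which they close (so a half turn about z gives the same grasp; the last joint's range is limited). The gripper opens to 92 mm and grips with 3 to 60 N. Pads are 20 mm wide; open, the fingers measure 128 mm over their backs; the gripper's body (75 mm by 189 mm) begins 69 mm behind the grasp point.
Start: joints at [-1.328, 0.158, 1.597, -0, 1.386, -0.21], TCP at [0.252, -0.517, 0.215] pointing down, gripper open.
Joint ranges: [-2.91, 2.91], [-0.94, 2.29], [0.18, 2.7], [-1.29, 4.43], [0.17, 2.64], [-3, 3]. Speed limits (rad/s): [2.57, 2.57, 3.14, 3.14, 3.14, 3.14].

### API

Orientations are given as a rotation vector (axis times angle).
In Python, from workcell import bot gives the robot as it stands. Calls block until the motion is done:
- bot.goto(position, orientation): joint-space move of the TCP to a pose.
- bot.line_to(position, rot=None, max_speed=0.15): straight line of the TCP; rot=None keeps the orientation; max_speed is the mean speed in m/s.
- bot.set_joints(angles): joint-space move.
- bot.set_gripper(opening, newtons=None): opening from 0.0 (shut) to 1.0 (fully open); newtons is the grip in N (None keeps the last); returns when the fingers have stopped.
- bot.hold(seconds).
- bot.inverse_kinematics(position, orientation): joint angles nearest the present ones, or None.
- bot.read_camera(name): name is "scene" or "top" or "wrist"; returns a dict with "pixels" (480x640x3 uint8, blue, green, red), "fx", "fy", "cx", "cy" (pixels), "R" (3x3) and "t" (3): a world point X has camera coordinates R X + t. Camera axes: x right, y down, z forward; pixel columns grow to the right and rows downward; lengths in m; the calibration is good to about 2 mm. A picture is of the moment at which its call begins. There is no depth.
A pose or a line that the arm cannot do raises bot.MotionError and nothing moves.
- bot.job_done(): hands the job in; it is judged then, once.
Readings, each from a call of its own:
- bot.current_clock(): time.
- bot.current_joints(): joint angles.
- bot.current_joint_vel(): joint speeds.
- bot.current_effort(): joint torques, N m.
- bot.current_ee_pos(): TCP position.
- bot.current_tool_rot(): TCP orientation.
- bot.current_contact_force(): force on the tool from outside, world axes, zero at the start.
- bot.current_ft_torque(): the same for the moment, N m.
- bot.current_opening(): opening from 0.0 (shut) to 1.0 (fully open).
- bot.current_grip_force(): force on a finger pad.
Only numpy, scipy, OpenCV 4.12 (cv2) and the standard library are available. Lean on these libraries where they do the work, as an engineer would, in place of code of your own. Each camera call takes 0.05 s, during which the arm holds its last target. There are 200 camera calls.

## Working session

There is one attempt and no reset: what is moved stays moved. The work goes in short steps, each a Python script; the robot and the scene stay as the last script left them, time stands still between calls to the robot, and variables do not carry over. Pictures are saved under pics/ and viewed, at most 14 in all, crops included, and the job is handed in when it is done.

```bash
mkdir -p pics; ls; python3 - <<'E'
from workcell import bot
import cv2,numpy as np
for n in("top","scene"):
    c=bot.read_camera(n);cv2.imwrite(f"pics/{n}0.png",c["pixels"])
    R=np.array(c["R"]);print(n,c["fx"],c["cx"],c["cy"],R.round(3).tolist(),(-R.T@c["t"]).round(3))
print(bot.current_clock(),bot.current_tool_rot())
E
```

```text
pics
top 485.29711954047946 318.39674729172293 236.50384494166445 [[0.01, -1.0, -0.015], [-0.997, -0.009, -0.081], [0.081, 0.015, -0.997]] [ 0.446 -0.007  0.942]
scene 577.0442641682619 315.9143910437616 242.56825775984183 [[0.767, 0.641, -0.026], [0.316, -0.412, -0.854], [-0.559, 0.647, -0.519]] [ 1.1   -0.699  0.618]
0.1 [-3.05976841e+00 -7.04824596e-01  5.18268962e-05]
```

View pics/top0.png

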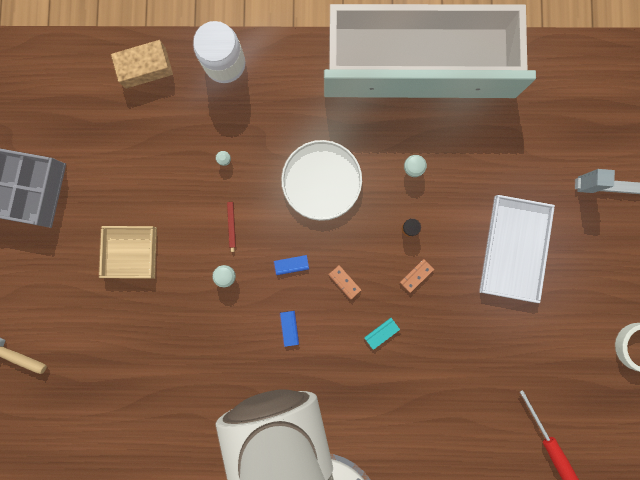

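View pics/scene0.png

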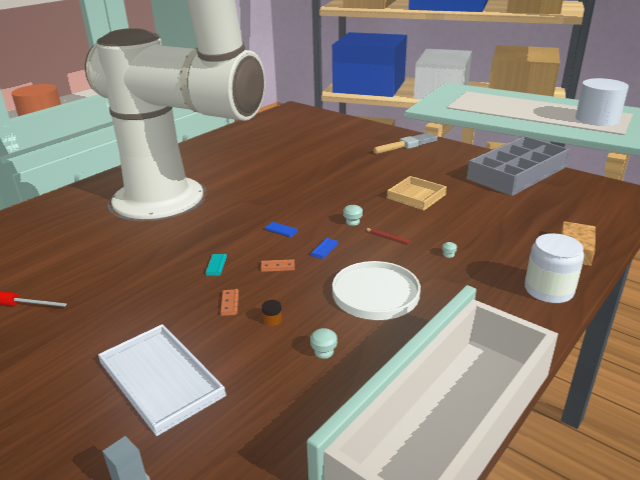

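The top view shows two large knobs at (415,166) and (224,276), and the small knob at (223,158). The copper hinges are at (345,282) and (417,276); the blue and turquoise ones at (291,265), (289,329) and (382,334) are not meant. The dish is at (322,181), the box at (128,252), the tray at (517,249), the jar at (412,227) and the pencil at (232,226).

```bash
cat > h.py <<'E'
from workcell import bot
import cv2,numpy as np
from scipy.spatial.transform import Rotation as Ro
def ray(c,uv,z):
    R=np.array(c["R"]);o=-R.T@np.array(c["t"])
    d=R.T@np.array([(uv[0]-c["cx"])/c["fx"],(uv[1]-c["cy"])/c["fy"],1.])
    return o+d*(z-o[2])/d[2]
def tri(c1,u1,c2,u2):
    A=[];b=[]
    for c,u in((c1,u1),(c2,u2)):
        P=np.c_[np.array(c["R"]),c["t"]]
        for k,n,f,cc in((0,u[0],"fx","cx"),(1,u[1],"fy","cy")):
            r=(n-c[cc])/c[f]*P[2]-P[k];A.append(r[:3]);b.append(-r[3])
    return np.linalg.lstsq(np.array(A),np.array(b),rcond=None)[0]
def blob(c,lo,hi,box):
    """largest contour of the HSV range within box=(u,v,halfsize)"""
    m=cv2.inRange(cv2.cvtColor(c["pixels"],cv2.COLOR_BGR2HSV),np.array(lo),np.array(hi))
    k=np.zeros_like(m);u,v,s=box;k[max(0,v-s):v+s,max(0,u-s):u+s]=255
    cs,_=cv2.findContours(m&k,cv2.RETR_EXTERNAL,cv2.CHAIN_APPROX_NONE)
    return max(cs,key=cv2.contourArea)[:,0].astype(np.float32)
def plane(c,ct,z): return np.array([ray(c,p,z)[:2] for p in ct],np.float32)*1000
GREEN=((70,15,60),(100,150,255));COP=((3,90,60),(14,220,255))
def down(yaw):  # tool x axis at angle yaw in the world, z down; closing axis = yaw-90deg
    return (Ro.from_euler("z",yaw)*Ro.from_euler("x",np.pi)).as_rotvec()
E
cat > m.py <<'E'
from h import *
t=bot.read_camera("top");s=bot.read_camera("scene")
for n,b,z,b2 in(("A",(415,166,25),.0245,(323,341,25)),("B",(224,276,25),.0245,(353,213,20)),("S",(223,158,20),.0165,(449,248,16))):
    ct=blob(t,*GREEN,b);p=plane(t,ct,z);(x,r)=cv2.minEnclosingCircle(p)
    c2=blob(s,*GREEN,b2)
    e=lambda q:(q.min(0)+q.max(0))/2
    print(n,np.round(x),"dia",round(2*r,1),"tri",(tri(t,e(ct),s,e(c2))*1000).round())
for n,b in(("Ha",(345,282,25)),("Hb",(417,276,25))):
    r=cv2.minAreaRect(plane(t,blob(t,*COP,b),.008));print(n,np.round(r[0],1),np.round(r[1],1),round(r[2],1))
for n,lo,hi,b,z in(("dish",(0,0,130),(180,60,255),(322,181,50),.018),("tray",(0,0,130),(180,60,255),(517,249,62),.018),("box",(12,40,120),(30,200,255),(128,252,42),.022),("jar",(0,0,0),(180,255,40),(412,227,16),.032),("pencil",(0,120,40),(5,255,200),(232,226,35),.007)):
    p=plane(t,blob(t,lo,hi,b),z);r=cv2.minAreaRect(p);print(n,np.round(r[0],1),np.round(r[1],1),round(r[2],1))
E
python3 m.py
```

```text
A [ 659. -175.] dia 42.1 tri [ 659. -177.   21.]
B [444. 186.] dia 41.2 tri [443. 187.  18.]
S [673. 195.] dia 27.8 tri [673. 196.  14.]
Ha [435.9 -43.2] [93.5 94.2] 0.6
Hb [ 448.8 -180.7] [93.5 94.9] 0.6
dish [630.9   4. ] [156.3 154.5] 0.4
tray [ 502.7 -368.6] [115.8 190.4] 80.0
box [498.  371.8] [123.6 160.3] 2.8Traceback (most recent call last):
  File "m.py", line 11, in <module>
    p=plane(t,blob(t,lo,hi,b),z);r=cv2.minAreaRect(p);print(n,np.round(r[0],1),np.round(r[1],1),round(r[2],1))
              ~~~~^^^^^^^^^^^
  File "h.py", line 20, in blob
    return max(cs,key=cv2.contourArea)[:,0].astype(np.float32)
           ~~~^^^^^^^^^^^^^^^^^^^^^^^^
ValueError: max() iterable argument is empty
```

Knobs and dish agree with the given sizes. The copper, box and jar masks are too loose and catch the table wood, so I'll tighten them and take the confirming crop.

```bash
python3 - <<'E'
from h import *
t=bot.read_camera("top")
h=cv2.cvtColor(t["pixels"],cv2.COLOR_BGR2HSV)
for n,u,v in(("hinge",350,290),("hinge",417,270),("wood",320,250),("wood",440,280),("box",128,240),("boxwall",103,245),("jar",412,227),("pencil",231,220),("shadow",417,240)): print(n,h[v,u])
cv2.imwrite("pics/crop1.png",cv2.resize(t["pixels"][130:350,210:440],None,fx=2.6,fy=2.6,interpolation=cv2.INTER_CUBIC))
E
```

```text
hinge [ 11 125 206]
hinge [ 10 128 188]
wood [ 12 121 124]
wood [ 11 133 127]
box [ 19  86 214]
boxwall [ 19 102 133]
jar [170  12  62]
pencil [  2 148 165]
shadow [ 10 133 102]
```

View pics/crop1.png

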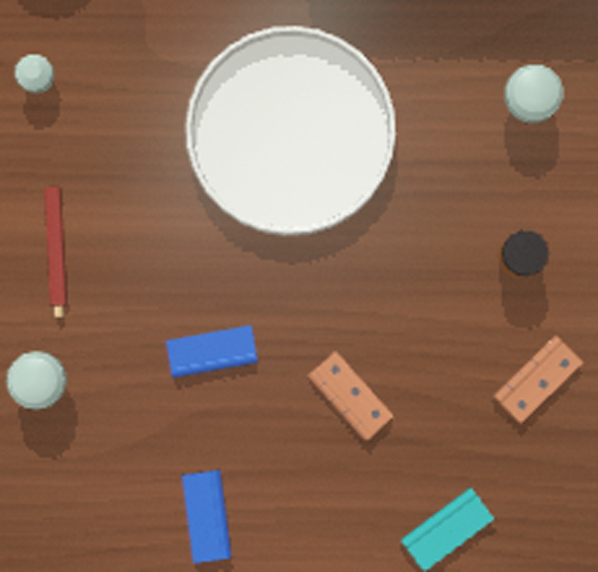

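The crop confirms the two copper hinges (345,282) and (417,276), the large knobs (415,166) and (224,276) and the small one (223,158). The copper colour picks out the hinges from the two blue and one turquoise lookalikes.

```bash
cat > m2.py <<'E'
from h import *
t=bot.read_camera("top")
for n,lo,hi,b,z in(("Ha",(5,90,165),(16,180,255),(345,282,25),.008),("Hb",(5,90,165),(16,180,255),(417,276,25),.008),("box",(15,40,120),(30,115,255),(128,252,42),.022),("jar",(0,0,0),(180,90,75),(412,227,14),.032),("pencil",(0,120,100),(5,255,220),(232,226,35),.007),("tray",(0,0,170),(180,60,255),(517,249,62),.018)):
    r=cv2.minAreaRect(plane(t,blob(t,lo,hi,b),z));print(n,np.round(r[0],1),np.round(r[1],1),round(r[2],1))
for p in((.444,.186),(.659,-.175),(.673,.195),(.498,.372),(.503,-.369)):
  for y in(0,1.57): print(p,y,bot.inverse_kinematics([*p,.01],down(y)))
E
python3 m2.py
```

```text
Ha [435.5 -42.9] [63.8 27.7] 42.1
Hb [ 448.7 -181.6] [28.1 64. ] 45.2
box [487.8 371.9] [ 99.3 107.8] 0.5
jar [ 539.4 -167.3] [30.4 30.8] 45.3
pencil [543.9 178.1] [88.6 11.6] 4.3
tray [ 502.7 -369.2] [114.1 189.8] 80.1
(0.444, 0.186) 0 [ 1.44985972e-01  1.95321789e-01  2.00526821e+00 -4.44089210e-16
  9.41002657e-01  1.71578230e+00]
(0.444, 0.186) 1.57 [ 1.44985972e-01  1.95321789e-01  2.00526821e+00 -4.44089210e-16
  9.41002657e-01  1.45782298e-01]
(0.659, -0.175) 0 [-4.36329971e-01  6.36132027e-01  1.40137805e+00 -4.44089210e-16
  1.10408258e+00  1.13446636e+00]
(0.659, -0.175) 1.57 [-0.43632997  0.63613203  1.40137805  0.          1.10408258 -0.43553364]
(0.673, 0.195) 0 [ 1.10058873e-01  6.78750460e-01  1.33619587e+00 -4.44089210e-16
  1.12664632e+00  1.68085520e+00]
(0.673, 0.195) 1.57 [ 1.10058873e-01  6.78750460e-01  1.33619587e+00 -4.44089210e-16
  1.12664632e+00  1.10855200e-01]
(0.498, 0.372) 0 [ 4.47465060e-01  5.03997299e-01  1.59698595e+00 -4.44089210e-16
  1.04060940e+00  2.01826139e+00]
(0.498, 0.372) 1.57 [ 4.47465060e-01  5.03997299e-01  1.59698595e+00 -4.44089210e-16
  1.04060940e+00  4.48261387e-01]
(0.503, -0.369) 0 [-8.26322894e-01  5.08829121e-01  1.59002212e+00 -4.44089210e-16
  1.04274142e+00  7.44473433e-01]
(0.503, -0.369) 1.57 [-0.82632289  0.50882912  1.59002212  0.          1.04274142 -0.82552657]
```

All sizes fit the descriptions. For the tray and box, whose visible outer walls bias the outline, I'll shift the centres 2–4 mm outward. Starting with knob_b.

```bash
cat >> h.py <<'E'
def carry(src,ys,dst,yd,zt,width,wopen,wrel,N,floor=.005,safe=.11):
    """pick at src (yaw ys, TCP z zt), put at dst (yaw yd); widths in mm"""
    T0=bot.current_clock();g=lambda w:w/92
    bot.goto([*src,safe],down(ys)); bot.set_gripper(g(wopen),N)
    bot.line_to([*src,zt],max_speed=.1); bot.set_gripper(0,N)
    w=bot.current_opening()*92; print("grip width",round(w,1),"force",bot.current_grip_force())
    if abs(w-width)>4: print("BAD GRIP");return False
    bot.line_to([*src,safe],max_speed=.15)
    bot.goto([*dst,safe],down(yd)); print("carried",round(bot.current_opening()*92,1))
    bot.line_to([*dst,zt+floor+.001],max_speed=.1); print("F",np.round(bot.current_contact_force(),1))
    bot.set_gripper(g(wrel)); bot.line_to([*dst,safe],max_speed=.15)
    print("took",round(bot.current_clock()-T0,1),"clock",round(bot.current_clock(),1)); return True
E
python3 - <<'E'
from h import *
carry((.4435,.1865),0,(.598,.004),0,.0055,42,66,57,20)
c=bot.read_camera("wrist");cv2.imwrite("pics/w1.png",c["pixels"])
E
```

```text
grip width 40.9 force 20.000307341397274
carried 40.8
F [-0.1  0.6 -0.4]
took 9.0 clock 9.3
```

View pics/w1.png

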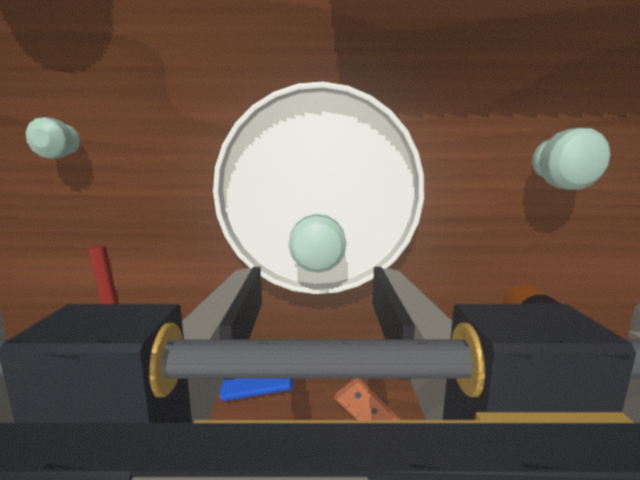

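The wrist view shows knob_b standing upright in the near half of the dish at (318,242). Next are knob_a and the small knob.

```bash
python3 - <<'E'
from h import *
ok=carry((.659,-.176),0,(.665,.004),0,.0055,42,66,57,20)
ok and carry((.673,.1955),0,(.488,.375),0,.003,28,56,42,15)
bot.hold(.2);c=bot.read_camera("wrist");cv2.imwrite("pics/w2.png",c["pixels"])
c=bot.read_camera("scene");cv2.imwrite("pics/s2.png",c["pixels"])
E
```

```text
grip width 41.0 force 20.0001699401421
carried 40.6
F [ 0.1  0.6 -0.6]
took 6.8 clock 16.2
grip width 26.8 force 15.000105992658064
carried 26.8
F [-0.1 -0.8 -0.9]
took 7.1 clock 23.2
```

View pics/s2.png

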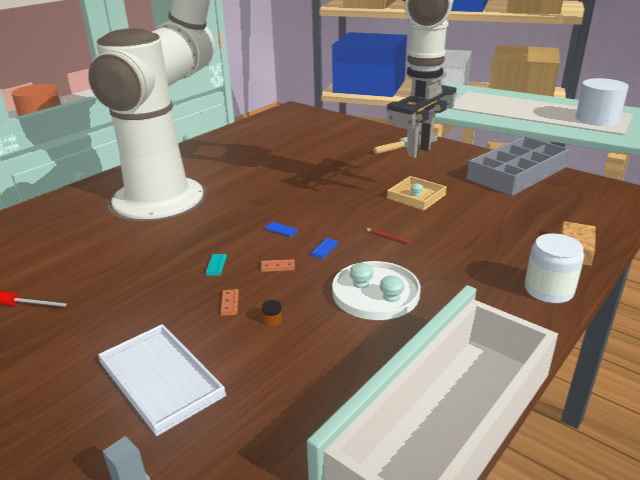

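View pics/w2.png

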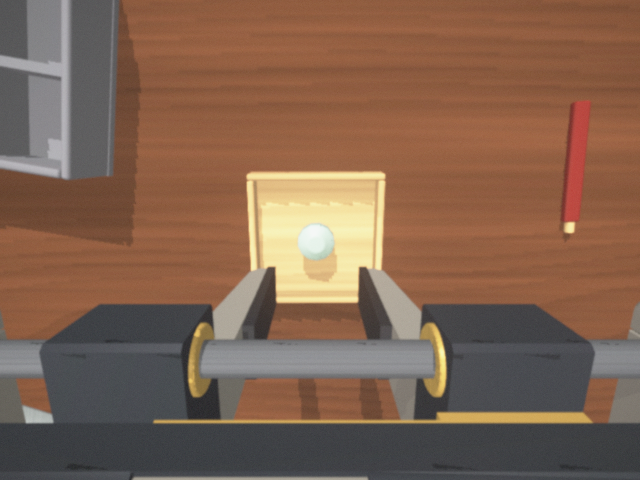

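Both large knobs stand in the dish (scene 361,273 and 392,287), and the small one stands mid-box (wrist 316,241). The hinges are next.

```bash
python3 - <<'E'
from h import *
r=np.deg2rad;d=np.array([np.cos(r(-9.9)),np.sin(r(-9.9))])*.042;c=np.array([.5023,-.3712])
ok=carry((.4355,-.043),r(42.1),c-d,r(-9.9),.002,28,50,40,25)
ok and carry((.4487,-.1817),r(-44.8),c+d,r(-9.9),.002,28,50,40,25)
bot.goto([.45,-.1,.25],down(0));bot.hold(.3)
t=bot.read_camera("top");cv2.imwrite("pics/t3.png",t["pixels"])
s=bot.read_camera("scene");cv2.imwrite("pics/s3.png",s["pixels"])
E
```

```text
grip width 27.0 force 25.00031277537346
carried 27.2
F [ 0.4  0.2 -1.1]
took 8.1 clock 31.6
grip width 27.1 force 24.99864712357521
carried 27.1
F [-0.2 -0.5 -0.5]
took 7.0 clock 38.6
```

View pics/t3.png

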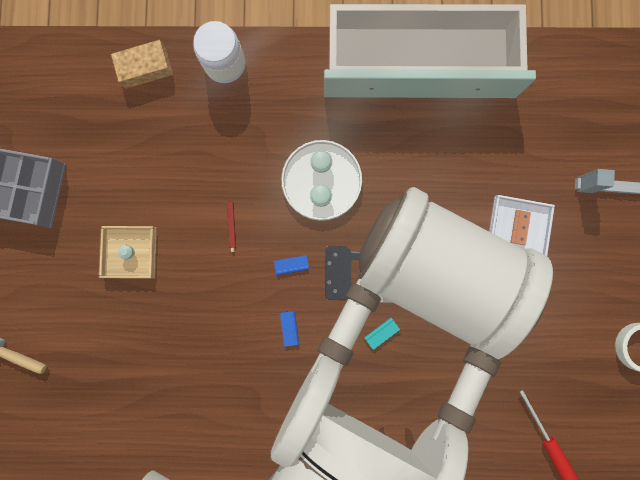

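View pics/s3.png

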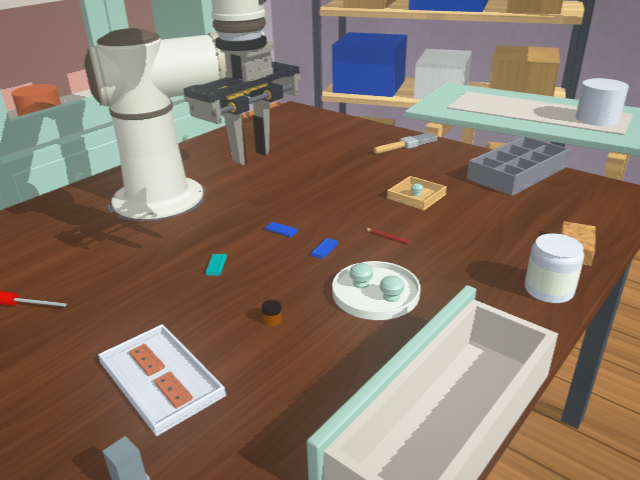

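The scene view shows both hinges flat and end to end in the tray (147,360 and 173,390). All the knobs are upright, and the jar (272,313) and pencil (387,236) haven't moved. Handing in.

```bash
python3 -c "
from workcell import bot
print(bot.job_done())"
```

```text
the job is handed in; nothing more can be done
None
```

The job is handed in after about 40 s of robot time: both large knobs are upright in the dish, the small knob is upright in the box, both copper hinges lie flat and lengthways in the tray, and the pencil and jar look unmoved in the final pictures.

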